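# Fit the sensor coil on the gauge and hold it home

### The job

Slide the knurled sensor coil up off its storage spindle and set it over the stub of the gauge stand. Turn it until the keyways hidden in its foot drop over the stub's cross pin, then push it fully home against the sprung brass plate, square on the stub, and finish while still holding it there, so that the reading can be taken. Leave the other things on the table where they are.

Things in the scene. Friction and masses are not known exactly. Their poses are not given: they have to be found in the camera images.
- coil_mid (a point): The sensor coil, to be fitted: a loose upright ring 54 mm across and 55 mm tall, 0.28 kg, copper winding round its lower half, knurled aluminium grip band above (from 4 mm below to 27 mm above this point: grip there). This point is on its axis, half-way up, z up. Bore 30 mm, right through. It waits on the spindle's foot with the post through its bore.
- coil_foot (a point): Centre of the coil's underside, 27.5 mm below coil_mid. Four keyways are cut up into the foot from below, along +x, -x, +y and -y of this point, 10 mm wide, 18 mm deep, from the bore out to 23 mm from the axis: they cannot be seen from outside.
- spindle_top (a point): Centre of the top end of the storage spindle's fixed upright steel post, 22 mm in diameter, on a round blue foot 84 mm across and 12 mm high. The top is 70 mm above the table and 3 mm above the waiting coil's top.
- seat (a point): Gauge stand: point on its stub's vertical axis at the level of the coil's foot when fully home (60 mm above the table; coil_mid is then 27.5 mm higher). Fixed; dark foot 170 x 110 x 24 mm, round white housing 92 mm across with its rim at this level; a black readout box (top 46 mm above the table) 90 mm off on the stand's +x side. Steel stub 28 mm across, 40 mm tall above here, top 13 mm tapered to 14 mm.
- pin_mid (a point): Middle of the 6 mm round level cross pin through the stub, 13 mm above the seat; its two ends reach 21 mm from the axis. The coil's foot is stopped on it 16 mm above home until keyways stand over the ends (within about 6 degrees); then it goes 8 mm freely and 8 mm more against the spring. The pin's direction varies and is not told by the axes of this point; a turn of at most 90 degrees, either way, finds it.
- platen (a joint): How far the sprung brass plate, a ring 44 to 66 mm across round the stub in the white housing, is pressed down: 0 (up, 8 mm above the rim) to 0.008 m (flush with the rim, a rigid stop: coil fully home). 5 N starts it and 9 N presses it flush, the coil's weight included; it lifts the coil again if let go.
- screwdriver: Bystander: red-handled screwdriver lying along x, 150 mm long. Origin at its underside.
- plug_gauge: Bystander: upright plug gauge, steel foot 32 mm across, yellow handle, 75 mm tall. Origin under its centre.
- ring_gauge: Bystander: steel ring lying flat, 72 mm across, 18 mm high. Origin under its centre.
- v_block: Bystander: dark steel V-block, 60 x 45 mm, about 40 mm high. Origin under its centre.
- cleaner: Bystander: blue bottle, 56 mm across, 140 mm tall. Origin under its centre.
- gauge_block: Bystander: bright steel block 35 x 30 x 22 mm. Origin under its centre.
- brush: Bystander: wooden-handled brush lying flat. Origin at its underside.
Not all that is in view belongs to the job. What is shaped like the part that bears coil_mid but pink is not meant.

How it is judged:
By the outcome, as a careful person would: the job done as asked, in the order asked, and still so for the second after the job is handed in, while the arm keeps its last pose, push and grip.
It also fails if it takes over 45 s, if anything falls off the work surface, if the arm or the gripper's body presses on something with over 40 N, if the wrist force passes 120 N, or if a joint passes its speed limit or range.

### The arm

A 7-joint arm with a two-finger parallel gripper is mounted at the origin on the work surface. World frame = base frame: x ahead of the robot, y to its left, z up, the work surface at z = 0. Lengths are in mm, angles in rad, forces in N, time in s.
With the tool pointing down it reaches from about 425 to 925 mm from the base axis. Payload 6.8 kg.
Tool frame: the origin (TCP) lies midway between the tips of the shut fingers; the grasp point (between the pads) lies 19 mm behind it; z points along the fingers, y is the line along which they close (so a half turn about z gives the same grasp; the last joint's range is limited). The gripper opens to 85 mm and grips with 20 to 120 N. Pads are 22 mm wide; open, the fingers measure 114 mm over their backs; the gripper's body (76 mm by 85 mm) begins 54 mm behind the grasp point. The pads swing forward as they close: fully open they stand 13 mm farther back than shut.
Start: joints at [-1.457, 0.477, 0.022, 1.555, -0.011, 1.109, -0.083], TCP at [148.485, 658.483, 201.808] pointing down, gripper open.
Joint ranges: [-2.96, 2.96], [-0.34, 2.1], [-1.41, 1.46], [0.24, 2.44], [-1.37, 4.51], [0.17, 1.92], [-2.96, 2.96]. Speed limits (rad/s): [2.39, 2.39, 3.14, 3.14, 3.14, 3.14, 3.14].

### API

Orientations are given as a rotation vector (axis times angle).
In Python, from station import observe, get_image, hand_in, silhouettes, tip_of gives the robot as it stands.
- The arm moves only by the tool jog_arm, never from a script. Its argument "motion" is one flat list of numbers, 7 for each row, row after row: the shift along the world's x, y, z in m, then the turn, a rotation vector about the world's x, y, z in rad, then the closure, from 0 (fully open) to 1 (shut). A call has 1 to 5 rows; each row is the pose to reach, as a shift and turn from the pose commanded when the call began; what a row does not reach only later rows make up. A row lasts 1/10 s, in which the tool goes at most 50 mm and 8.59 degrees, less where a joint would pass 70% of its speed; a pose out of reach is approached as far as the arm can. A call with a gripper value outside its range is refused whole. The fingers move at their own pace and stop on an object; "newtons" is the grip in N (left out, the last holds). Time passes only in rows, so rows that repeat a pose let the fingers close. It gives the time, the measured TCP pose, the force, the opening and the grip force at its end, in the units of the state.
- observe(): the state, without advancing time (a new reading comes with each control period).
- get_image(name): name is "side" or "top"; returns a dict with "frame" (480x640x3 uint8, red, green, blue), "fx", "fy", "cx", "cy" (pixels), "position" and "rotation" of the camera in the world. Camera axes: x right, y down, z forward; pixel columns grow to the right and rows downward; lengths in mm; the calibration is good to about 2 mm. A picture is of the moment at which its call begins. There is no depth.
- hand_in(): hands the job in; it is judged then, once.
Trained networks look in the newest picture that a camera, given by its name, has taken for a name from the list of things; names that differ only in an ending like _2 or _b are one class to them, and where a whole thing is asked for, a point or a joint stands for the part that bears it (a point fixed in the world has none). Each returns a list of dicts, best first, with "p" (0 to 1); they miss things now and then, are a little off and sometimes report something else, mostly with a low value. They report only what shows in the picture. A call takes as long as a camera call. They do not tell look-alikes from the thing itself.
- silhouettes(thing, camera): "mask" (480x640 bool, what is visible of it) and "rect" ([left, top, right, bottom] in pixels, round what is visible of it).
- tip_of(thing, camera): "location" ([column, row] in pixels: a listed point, or the origin of a listed thing).
The state is a dict: "t": time; "joint_pos": joint angles; "joint_vel": joint speeds; "joint_efforts": joint torques, N m; "tool_pos": TCP position; "eef_rot": TCP orientation; "ft_force": force on the tool from outside, world axes, zero at the start; "torque": the same for the moment, N m; "width": finger opening in mm; "gripper_force": force on a finger pad.
Only numpy, scipy, OpenCV 4.12 (cv2) and the standard library are available. Lean on these libraries where they do the work, as an engineer would, in place of code of your own. Each camera call takes 0.05 s, during which the arm holds its last target. There are 200 camera calls.

## Working session

There is one attempt and no reset: what is moved stays moved. The work goes in short steps, Python scripts to look and compute and a tool call to move; the robot and the scene stay as the last step left them, time stands still between calls to the robot, and variables do not carry over. Pictures are saved under pics/ and viewed, at most 10 in all, crops included, and the job is handed in when it is done.

Besides the shell and the picture viewer there is one more tool, called after ">>>" by a JSON object that holds its "api" and its "payload". jog_arm: Moves the arm, as the interface text tells. Its arguments: {"type":"object","properties":{"motion":{"type":"array"},"newtons":{"type":"number"}},"required":["motion"]}

```bash
mkdir -p pics; cat > h.py <<'E'
import numpy as np, cv2
from station import *
def ray(im,px):
    d=np.array([(px[0]-im["cx"])/im["fx"],(px[1]-im["cy"])/im["fy"],1.0])
    R=np.array(im["rotation"]); R=R if R.shape==(3,3) else cv2.Rodrigues(R)[0]
    return np.array(im["position"],float),R@d
def atz(im,px,z):
    p,d=ray(im,px); return p+d*(z-p[2])/d[2]
def proj(im,X):
    R=np.array(im["rotation"]); c=R.T@(np.array(X,float)-im["position"])
    return [im["fx"]*c[0]/c[2]+im["cx"],im["fy"]*c[1]/c[2]+im["cy"]]
def tri(a,pa,b,pb):
    p,d=ray(a,pa);q,e=ray(b,pb);d/=np.linalg.norm(d);e/=np.linalg.norm(e)
    s=np.linalg.lstsq(np.c_[d,-e],q-p,rcond=None)[0]
    x,y=p+s[0]*d,q+s[1]*e
    return (x+y)/2,np.linalg.norm(x-y)
E
python3 - <<'E'
from h import *
np.set_printoptions(precision=1,suppress=True)
I={c:get_image(c) for c in("side","top")}
for c in I:
    cv2.imwrite(f"pics/{c}0.png",I[c]["frame"][:,:,::-1]); print(c,I[c]["position"],np.array(I[c]["rotation"]).shape)
Z=dict(coil_mid=39.5,coil_foot=12,spindle_top=70,seat=60,pin_mid=73)
for n,z in Z.items():
    for c in I:
        for r in tip_of(n,c)[:3]: print(n,c,round(r["p"],2),np.array(r["location"]),atz(I[c],r["location"],z))
o=observe();print(o["tool_pos"],o["eef_rot"],o["width"],o["ft_force"],o["t"])
E
```

```text
side [544.6 714.7 882.2] (3,)
top [ 465.6   28.5 1686.1] (3,)
coil_mid side 0.92 [412.3 334.7] [403.8 203.8  39.5]
coil_mid side 0.88 [352.6 311.9] [516.9 154.5  39.5]
coil_mid side 0.67 [299.9 314.4] [620.5 162.5  39.5]
coil_mid top 0.65 [278.3 272.3] [517.9 155.4  39.5]
coil_mid top 0.53 [283.2 237.1] [615.3 144.7  39.5]
coil_mid top 0.49 [262.3 315.4] [399.3 195.7  39.5]
coil_foot side 0.83 [353.9 317.3] [513.5 149.2  12. ]
coil_foot side 0.76 [299.3 318.4] [623.6 154.1  12. ]
coil_foot side 0.63 [412.  338.8] [400.5 196.4  12. ]
coil_foot top 0.84 [278.5 274. ] [514.  156.9  12. ]
coil_foot top 0.72 [263.7 316.9] [394.2 194.5  12. ]
coil_foot top 0.56 [284.6 238.7] [613.4 142.6  12. ]
spindle_top side 0.93 [351.  302.3] [520.9 152.8  70. ]
spindle_top side 0.73 [354.1 309.6] [515.  169.5  70. ]
spindle_top side 0.44 [314.4 145.2] [ 612.1 -330.2   70. ]
spindle_top top 0.86 [278.9 273.4] [514.  151.4  70. ]
seat top 0.67 [405.5 302.7] [ 442.7 -192.5   60. ]
seat top 0.53 [281.5 275.9] [507.7 144.9  60. ]
pin_mid side 0.82 [380.  183.8] [ 451.4 -183.4   73. ]
pin_mid top 0.68 [402. 300.] [ 449.9 -181.2   73. ]
pin_mid top 0.64 [179.3 286.7] [472.3 417.2  73. ]
[148.5 658.5 201.8] [-0.3 -3.1 -0. ] 85.08296112100162 [0.1 0.4 0.1] 0.6
```

View pics/side0.png

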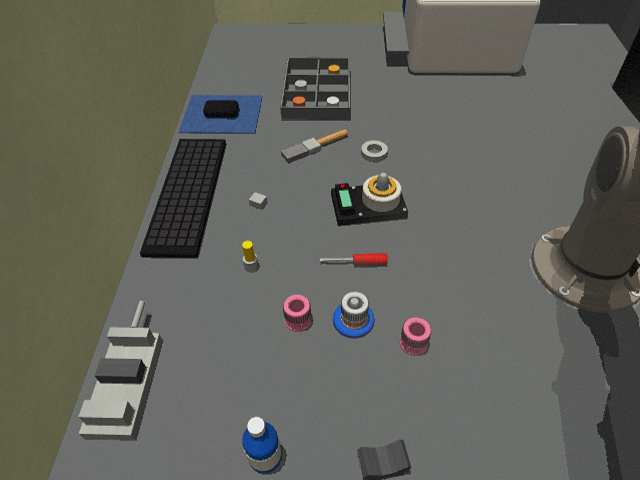

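View pics/top0.png

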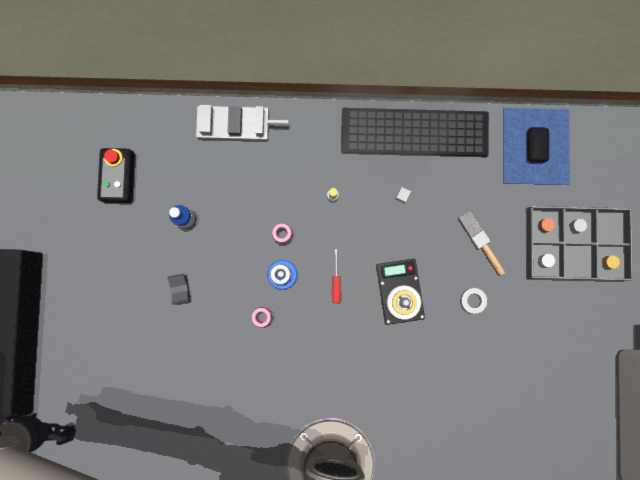

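```bash
python3 - <<'E'
from h import *
np.set_printoptions(precision=1,suppress=True)
s=cv2.imread("pics/side0.png");t=cv2.imread("pics/top0.png")
a=cv2.resize(s[280:360,280:440],(800,400),interpolation=cv2.INTER_CUBIC)[:, :]
b=cv2.resize(s[165:230,325:415],(277*400//277,290),interpolation=cv2.INTER_CUBIC)
b=cv2.resize(s[170:225,330:410],(400,275));c=cv2.resize(t[280:324,372:436],(400,275),interpolation=cv2.INTER_CUBIC)
a=cv2.resize(s[280:360,280:440],(800,325)) if 0 else cv2.resize(s[283:348,280:440],(800,325),interpolation=cv2.INTER_CUBIC)
cv2.imwrite("pics/crop.png",np.vstack([a,np.hstack([b,c])]))
I={c:get_image(c) for c in("side","top")}
for n in("coil_mid","spindle_top","pin_mid","seat"):
    S=[r for r in tip_of(n,"side")][:3];T=tip_of(n,"top")[:3]
    for p in S:
        for q in T:
            X,e=tri(I["side"],p["location"],I["top"],q["location"])
            if e<15: print(n,round(p["p"],2),round(q["p"],2),X,e)
for c in I:
    m=[r for r in silhouettes("seat",c)]; print(c,[(r["p"],r["rect"]) for r in m][:2])
    for r in silhouettes("platen",c)[:2]: print("platen",c,r["p"],r["rect"])
    for r in silhouettes("coil_mid",c)[:3]: print("coil",c,r["p"],r["rect"])
E
```

```text
coil_mid 0.94 0.75 [622.9 143.   22. ] 2.2753635647585413
coil_mid 0.65 0.55 [394.8 195.4  13.4] 1.188733663120625
seat 0.67 0.95 [ 447.  -191.5   42.9] 4.904261394387179
side [(0.96, [329.2, 174.0, 407.5, 225.5])]
platen side 0.81 [367.3, 179.1, 398.9, 198.9]
platen side 0.16 [340.7, 292.0, 368.6, 324.4]
coil side 0.93 [283.2, 293.4, 312.8, 335.8]
coil side 0.92 [340.8, 295.6, 368.2, 326.3]
coil side 0.92 [399.5, 319.9, 429.6, 357.8]
top [(0.61, [374.4, 259.7, 426.3, 325.6]), (0.38, [459.7, 212.6, 505.3, 275.4])]
platen top 0.68 [390.2, 291.3, 416.7, 317.5]
coil top 0.73 [251.6, 307.6, 270.9, 323.6]
coil top 0.7 [267.8, 262.2, 293.2, 283.8]
coil top 0.64 [273.9, 226.8, 292.2, 244.5]
```

View pics/crop.png

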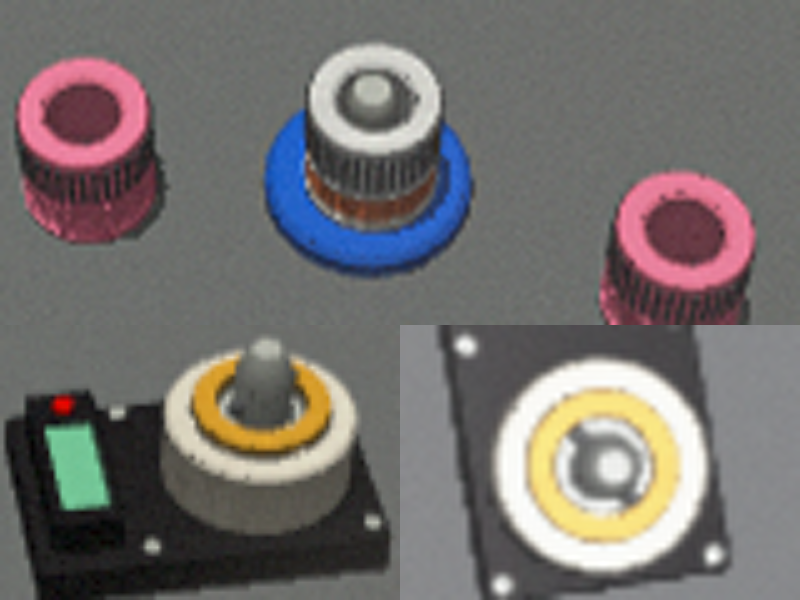

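The coil is the metallic one on the blue foot, at side pixel (353,312). The other two, at (297,313) and (416,335), are pink look-alikes standing on the bare table. The top crop also shows the pin ends at about (400,298) and (409,307). Next I'll refine the coil and stand positions by colour.

```bash
cat >> h.py <<'E'
def hullc(mask):
    c,_=cv2.findContours(mask.astype(np.uint8),cv2.RETR_EXTERNAL,cv2.CHAIN_APPROX_NONE)
    c=max(c,key=cv2.contourArea); h=cv2.convexHull(c); m=cv2.moments(h)
    return [m["m10"]/m["m00"],m["m01"]/m["m00"]],cv2.boundingRect(h)
def hsv(im): return cv2.cvtColor(im["frame"],cv2.COLOR_RGB2HSV)
def win(shape,x0,y0,x1,y1):
    w=np.zeros(shape,bool); w[y0:y1,x0:x1]=1; return w
E
python3 - <<'E'
from h import *
np.set_printoptions(precision=1,suppress=True)
W={"side":((360,170,410,205),(335,288,375,335)),"top":((385,285,425,322),(264,258,300,292))}
P={}
for c in W:
    im=get_image(c);H=hsv(im);h,s,v=[H[...,i].astype(int) for i in range(3)]
    a,b=[win(h.shape,*w) for w in W[c]]
    m={"brass":((h>10)&(h<35)&(s>80)&(v>100)&a,68),"blue":((h>100)&(h<125)&(s>150)&b,12),"coiltop":((s<50)&(v>170)&b,67)}
    for k,(mm,z) in m.items():
        p,bb=hullc(mm);P[c,k]=p;print(c,k,np.array(p),bb,atz(im,p,z))
    P[c]=im
for k in("brass","blue","coiltop"):print(k,tri(P["side"],P["side",k],P["top"],P["top",k]))
t=P["top"];g=lambda x,y:(372+(x-400)/6.25,280+(y-325)/6.25)
A,B=atz(t,g(577,437),73),atz(t,g(632,497),73);print(A,B,(A+B)/2,np.degrees(np.arctan2(*(A-B)[1::-1])))
E
```

```text
side brass [381.7 185.2] (368, 176, 28, 19) [ 447.1 -184.    68. ]
side blue [353.4 319.8] (335, 305, 39, 30) [514.6 155.1  12. ]
side coiltop [354.5 302.4] (342, 292, 26, 22) [514.  150.7  67. ]
top brass [404.  302.1] (393, 290, 24, 25) [ 444.3 -187.5   68. ]
top blue [281.9 274.1] (268, 260, 29, 29) [513.9 147.3  12. ]
top coiltop [279.9 273.9] (271, 265, 19, 19) [512.7 148.8  67. ]
brass (array([ 445.5, -188.1,   64.2]), np.float64(2.3339706532780524))
blue (array([514.2, 148.1,   1.1]), np.float64(0.06687220410208242))
coiltop (array([513.3, 149. ,  64.4]), np.float64(1.1438264842755697))
[ 455.4 -176.7   73. ] [ 430.2 -200.6   73. ] [ 442.8 -188.6   73. ] 43.60969192472545
```

>>> {"api": "jog_arm", "payload": {"motion": [0.145, -0.2, 0, 0, 0, 0, 0, 0.145, -0.2, 0, 0, 0, 0, 0, 0.145, -0.2, 0, 0, 0, 0, 0, 0.145, -0.2, 0, 0, 0, 0, 0, 0.145, -0.2, 0, 0, 0, 0, 0], "newtons": 60}}

```text
t: 2.0
tool_pos: [294.8, 456.5, 202.0]
eef_rot: [0.349, 3.122, 0.001]
ft_force: [1.1, -0.4, 0.2]
width: 85.6
gripper_force: 0.0
```

>>> {"api": "jog_arm", "payload": {"motion": [0.145, -0.2, 0, 0, 0, 0, 0, 0.145, -0.2, 0, 0, 0, 0, 0, 0.145, -0.2, 0, 0, 0, 0, 0, 0.145, -0.2, 0, 0, 0, 0, 0, 0.145, -0.2, 0, 0, 0, 0, 0]}}

```text
t: 2.5
tool_pos: [439.7, 256.5, 202.3]
eef_rot: [0.348, 3.121, 0.001]
ft_force: [1.5, 0.3, -0.2]
width: 85.0
gripper_force: 0.0
```

>>> {"api": "jog_arm", "payload": {"motion": [0.0755, -0.1095, -0.06, 0, 0, 0, 0, 0.0755, -0.1095, -0.06, 0, 0, 0, 0, 0.0755, -0.1095, -0.06, 0, 0, 0, 0, 0.0755, -0.1095, -0.06, 0, 0, 0, 0, 0.0755, -0.1095, -0.06, 0, 0, 0, 0]}}

```text
t: 3.0
tool_pos: [514.1, 148.0, 141.4]
eef_rot: [-0.352, -3.121, 0.001]
ft_force: [0.5, 0.7, 0.2]
width: 85.4
gripper_force: 0.0
```

```bash
python3 - <<'E'
from h import *
np.set_printoptions(precision=3,suppress=True)
o=observe()
for k in("t","joint_pos","tool_pos","eef_rot","ft_force","width"):print(k,np.array(o[k]))
print(cv2.Rodrigues(np.array(o["eef_rot"]))[0])
a=[get_image(c) for c in("side","top")]
s=cv2.resize(a[0]["frame"][225:345,270:430],(800,600),interpolation=cv2.INTER_CUBIC)
t=cv2.resize(a[1]["frame"][240:300,250:330],(400,300),interpolation=cv2.INTER_CUBIC)
s[:300,:400]=t
cv2.imwrite("pics/near.png",s[:,:,::-1])
E
```

```text
t 3.0
joint_pos [-0.632  0.324  0.287  1.966 -0.118  0.869  1.063]
tool_pos [514.066 147.975 141.438]
eef_rot [-0.352 -3.121  0.001]
ft_force [0.466 0.686 0.238]
width 85.44688729713423
[[-0.975  0.223 -0.001]
 [ 0.223  0.975 -0.001]
 [ 0.001 -0.001 -1.   ]]
```

View pics/near.png

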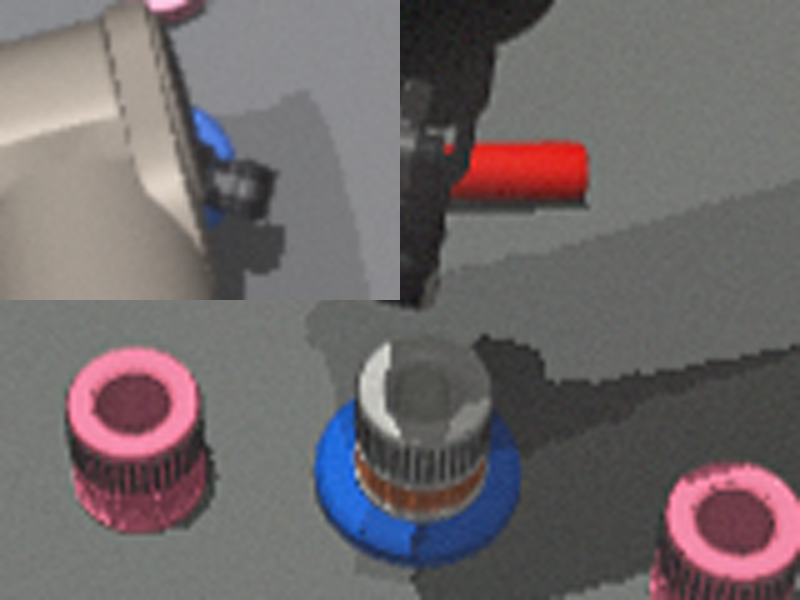

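Picture: the gripper is over the coil, whose top is at side pixel (355,302) and open to a straight descent. Both pink rings sit clear of the fingers' line.

>>> {"api": "jog_arm", "payload": {"motion": [0, 0.001, -0.03, 0, 0, 0, 0, 0, 0.001, -0.06, 0, 0, 0, 0, 0, 0.001, -0.085, 0, 0, 0, 0, 0, 0.001, -0.105, 0, 0, 0, 0, 0, 0.001, -0.115, 0, 0, 0, 0]}}

```text
t: 3.6
tool_pos: [512.7, 151.9, 25.8]
eef_rot: [-0.343, -3.121, -0.0]
ft_force: [-0.1, -0.1, 0.4]
width: 85.2
gripper_force: 0.0
```

>>> {"api": "jog_arm", "payload": {"motion": [0, 0, 0, 0, 0, 0, 0, 0, 0, 0, 0, 0, 0, 0.4, 0, 0, 0, 0, 0, 0, 0.6, 0, 0, 0, 0, 0, 0, 0.8, 0, 0, 0, 0, 0, 0, 1], "newtons": 40}}

```text
t: 4.1
tool_pos: [514.8, 150.3, 28.5]
eef_rot: [0.348, 3.121, 0.002]
ft_force: [-3.1, -0.4, 8.8]
width: 52.4
gripper_force: 40.2
```

>>> {"api": "jog_arm", "payload": {"motion": [0, 0, 0, 0, 0, 0, 1, 0, 0, 0, 0, 0, 0, 1, 0, 0, 0, 0, 0, 0, 1], "newtons": 70}}

```text
t: 4.4
tool_pos: [514.9, 150.3, 28.8]
eef_rot: [0.348, 3.121, 0.002]
ft_force: [-2.5, 0.3, 12.0]
width: 51.0
gripper_force: 70.4
```

>>> {"api": "jog_arm", "payload": {"motion": [0, 0, 0.01, 0, 0, 0, 1, 0, 0, 0.03, 0, 0, 0, 1, 0, 0, 0.06, 0, 0, 0, 1, 0, 0, 0.09, 0, 0, 0, 1, 0, 0, 0.12, 0, 0, 0, 1]}}

```text
t: 4.9
tool_pos: [513.7, 149.8, 148.5]
eef_rot: [0.348, 3.122, 0.0]
ft_force: [0.9, 0.9, -2.7]
width: 50.8
gripper_force: 73.5
```

>>> {"api": "jog_arm", "payload": {"motion": [-0.005, -0.03, 0.005, 0, 0, 0, 1, -0.014, -0.07, 0.005, 0, 0, 0, 1, -0.024, -0.118, 0.005, 0, 0, 0, 1, -0.034, -0.163, 0.005, 0, 0, 0, 1, -0.042, -0.2, 0.005, 0, 0, 0, 1]}}

```text
t: 5.4
tool_pos: [470.8, -52.6, 152.5]
eef_rot: [0.35, 3.121, 0.0]
ft_force: [1.4, -1.0, -2.4]
width: 50.7
gripper_force: 73.5
```

>>> {"api": "jog_arm", "payload": {"motion": [-0.008, -0.04, 0, 0, 0, 0, 1, -0.018, -0.085, 0, 0, 0, 0, 1, -0.025, -0.12, 0, 0, 0, 0, 1, -0.028, -0.137, 0, 0, 0, 0, 1, -0.028, -0.137, 0, 0, 0, 0, 1]}}

```text
t: 5.9
tool_pos: [442.9, -190.1, 152.5]
eef_rot: [0.356, 3.121, -0.001]
ft_force: [-0.0, 0.4, -2.7]
width: 50.6
gripper_force: 73.6
```

```bash
python3 - <<'E'
from h import *
np.set_printoptions(precision=3,suppress=True)
o=observe()
for k in("t","joint_pos","tool_pos","eef_rot","ft_force","torque","width"):print(k,np.array(o[k]))
a=[get_image(c) for c in("side","top")]
for n in("coil_mid","coil_foot","pin_mid","seat"):
    for c in("side","top"):print(n,c,[(round(r["p"],2),np.array(r["location"])) for r in tip_of(n,c)[:4]])
s=cv2.resize(a[0]["frame"][100:235,310:490],(800,600),interpolation=cv2.INTER_CUBIC)
s[:225,:300]=cv2.resize(a[1]["frame"][270:330,370:450],(300,225),interpolation=cv2.INTER_CUBIC)
cv2.imwrite("pics/stand.png",s[:,:,::-1]);cv2.imwrite("pics/side_stand.png",a[0]["frame"][:,:,::-1])
E
```

```text
t 5.9
joint_pos [-0.135  0.23   0.476  2.083 -0.138  0.857  1.764]
tool_pos [ 442.858 -190.087  152.482]
eef_rot [ 0.356  3.121 -0.001]
ft_force [-0.013  0.378 -2.734]
torque [ 0.002  0.024 -0.02 ]
width 50.575369142043556
coil_mid side [(0.74, array([414.5, 335.5])), (0.65, array([252.8, 264.5])), (0.57, array([387. , 151.5])), (0.57, array([296.3, 310.8]))]
coil_mid top [(0.68, array([282.9, 235.8])), (0.6, array([263.7, 317. ])), (0.5, array([404.9, 302.1]))]
coil_foot side [(0.96, array([298.7, 318.5])), (0.85, array([386.1, 162. ])), (0.79, array([413.3, 339.5]))]
coil_foot top [(0.61, array([280.8, 233.8])), (0.53, array([265.7, 318.4])), (0.42, array([408.4, 303. ]))]
pin_mid side [(0.67, array([381.6, 184.8]))]
pin_mid top [(0.68, array([281.4, 273.4])), (0.6, array([400.2, 301.2]))]
seat side [(0.55, array([380.8, 184. ]))]
seat top [(0.79, array([404.1, 299.5])), (0.68, array([330.7, 195.5]))]
```

View pics/stand.png

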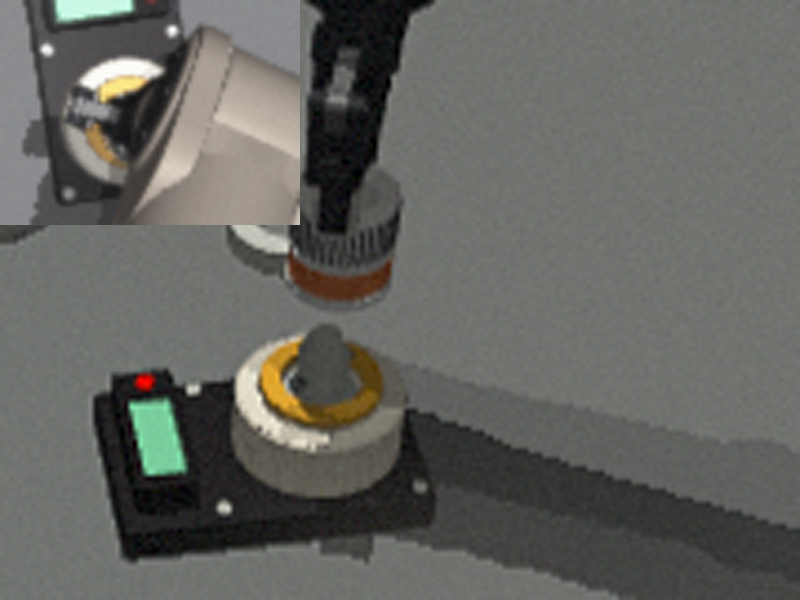

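```bash
cat > m.py <<'E'
from h import *
from scipy.optimize import least_squares
np.set_printoptions(precision=1,suppress=True)
im=get_image("side") 
im["rotation"]=cv2.Rodrigues(np.array(im["rotation"]))[0] if np.array(im["rotation"]).shape==(3,) else im["rotation"]
tz=observe()["tool_pos"]; fz=tz[2]-28.8+12
H=hsv(im);h,s,v=[H[...,i].astype(int) for i in range(3)]
big=lambda a:a
def box(x,y,z,r):
    t=np.linspace(0,2*np.pi,90);P=np.array([proj(im,(x+r*np.cos(a),y+r*np.sin(a),z)) for a in t])
    return P[:,0].min(),P[:,0].max(),P[:,1].min(),P[:,1].max()
def fit(obs,z,r,x0):  # obs: left,right,bottom (pixel edge coords)
    f=lambda p:np.array(box(*p,z,r))[[0,1,3]]-obs
    q=least_squares(f,x0);return q.x,q.fun
def edges(m):
    ys,xs=np.nonzero(m);return xs.min()-.5,xs.max()+.5,ys.max()+.5
E
python3 - <<'E'
from m import *
g=lambda m:[ (np.nonzero(m[r])[0].min(),np.nonzero(m[r])[0].max()) if m[r].any() else None for r in range(m.shape[0])]
cop=(h<12)&(s>90)&(v>40)&win(h.shape,365,140,410,175)
br=(h>10)&(h<35)&(s>100)&(v>80)&win(h.shape,360,170,410,205)
for n,m in(("cop",cop),("br",br)):
    print(n,edges(m)); 
print({r:x for r,x in enumerate(g(cop)) if x});print({r:x for r,x in enumerate(g(br)) if x})
print(v[158:172,372:376].tolist()); print(v[160:174,386].tolist())
print(fz,"tool",tz)
print("brass",fit(np.array(edges(br)),68,33,(445,-187)))
print("pred foot box at stand axis, tool pos",box(445,-187,fz,27),box(tz[0],tz[1],fz,27))
print("stub tip col pred",proj(im,(445,-187,100)))
print("copper",fit(np.array(edges(cop)),fz+3.5,26,(445,-187)))
E
```

```text
cop (np.float64(373.5), np.float64(397.5), np.float64(168.5))
br (np.float64(367.5), np.float64(395.5), np.float64(195.5))
{158: (np.int64(374), np.int64(374)), 159: (np.int64(374), np.int64(375)), 160: (np.int64(374), np.int64(397)), 161: (np.int64(375), np.int64(397)), 162: (np.int64(374), np.int64(396)), 163: (np.int64(375), np.int64(396)), 164: (np.int64(376), np.int64(396)), 165: (np.int64(380), np.int64(395)), 166: (np.int64(378), np.int64(394)), 167: (np.int64(380), np.int64(392)), 168: (np.int64(382), np.int64(390))}
{176: (np.int64(377), np.int64(377)), 177: (np.int64(374), np.int64(377)), 178: (np.int64(372), np.int64(391)), 179: (np.int64(371), np.int64(392)), 180: (np.int64(370), np.int64(393)), 181: (np.int64(369), np.int64(394)), 182: (np.int64(369), np.int64(394)), 183: (np.int64(369), np.int64(395)), 184: (np.int64(368), np.int64(395)), 185: (np.int64(368), np.int64(395)), 186: (np.int64(368), np.int64(395)), 187: (np.int64(369), np.int64(395)), 188: (np.int64(369), np.int64(395)), 189: (np.int64(370), np.int64(394)), 190: (np.int64(370), np.int64(394)), 191: (np.int6
[... 356 characters left out ...]
, 113, 116, 107], [114, 114, 114, 117], [115, 113, 116, 115], [112, 116, 117, 112], [117, 114, 114, 113]]
[39, 64, 83, 86, 85, 79, 85, 80, 82, 86, 86, 97, 119, 112]
134.98456711892902 tool [ 444.1 -186.6  151.8]
brass (array([ 447.6, -181.9]), array([-0.1,  0.1, -0. ]))
pred foot box at stand axis, tool pos (np.float64(372.7176842250438), np.float64(396.671958837945), np.float64(154.63451206840386), np.float64(170.0925034933656)) (np.float64(373.1282461653984), np.float64(397.0891854038734), np.float64(154.7468181147704), np.float64(170.21214608559984))
stub tip col pred [np.float64(383.520458188582), np.float64(174.04170219802742)]
copper (array([ 443.4, -187.3]), array([ 0.4, -0.4,  0. ]))
```

The picture shows the coil's copper foot at side pixels 373–397, row 168. The stub tip is at (383,174) and brass at columns 368–395. Comparing both in the same camera, the coil has to go about +3 mm in x.

>>> {"api": "jog_arm", "payload": {"motion": [0.003, 0, -0.01, 0, 0, 0, 1, 0.003, 0, -0.02, 0, 0, 0, 1, 0.003, 0, -0.03, 0, 0, 0, 1, 0.003, 0, -0.036, 0, 0, 0, 1, 0.003, 0, -0.04, 0, 0, 0, 1]}}

```text
t: 6.95
tool_pos: [446.4, -187.0, 110.7]
eef_rot: [-0.348, -3.121, 0.0]
ft_force: [-1.0, -0.3, -3.0]
width: 50.8
gripper_force: 73.5
```

>>> {"api": "jog_arm", "payload": {"motion": [0, 0, -0.002, 0, 0, 0, 1, 0, 0, -0.004, 0, 0, 0, 1, 0, 0, -0.006, 0, 0, 0, 1]}}

```text
t: 7.25
tool_pos: [447.2, -187.1, 105.9]
eef_rot: [0.348, 3.122, 0.0]
ft_force: [-1.0, 0.5, -3.0]
width: 50.7
gripper_force: 73.6
```

```bash
python3 - <<'E'
from m import *
F=[];
for i in range(4):
    im=get_image("side");o=observe();F.append(np.r_[o["tool_pos"],o["ft_force"],np.array(o["torque"])*100])
print(np.mean(F,0),o["joint_pos"][6],o["t"])
s=cv2.resize(im["frame"][125:230,320:460],(800,600),interpolation=cv2.INTER_CUBIC)
cv2.imwrite("pics/on.png",s[:,:,::-1])
E
```

```text
[ 447.1 -187.   105.9    0.2   -0.1   -2.9    0.4   -0.8    1.5] 1.8132425196828466 7.5
```

View pics/on.png

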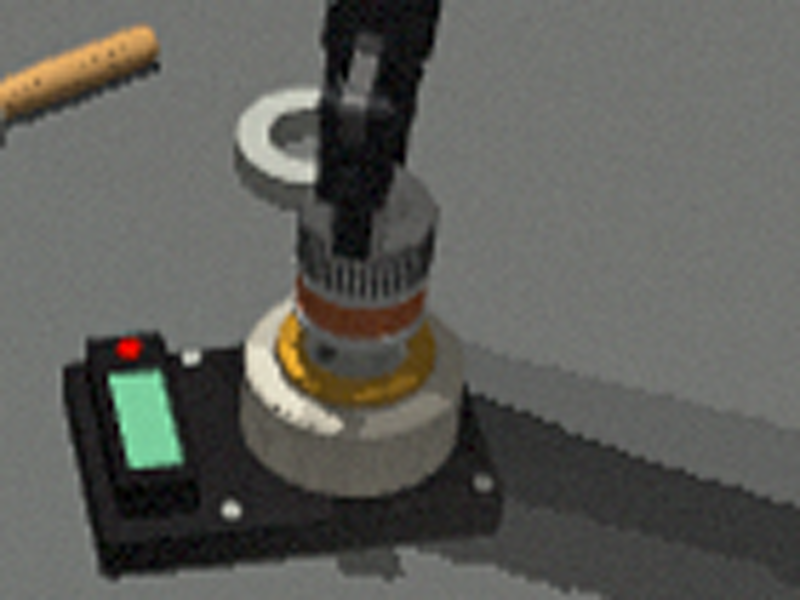

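The foot is now over the stub tip, with no contact forces. One pin end shows at side pixel (377,187). I'll lower the coil onto the pin.

>>> {"api": "jog_arm", "payload": {"motion": [0, 0, -0.002, 0, 0, 0, 1, 0, 0, -0.004, 0, 0, 0, 1, 0, 0, -0.006, 0, 0, 0, 1, 0, 0, -0.008, 0, 0, 0, 1]}}

```text
t: 7.9
tool_pos: [446.9, -187.6, 97.7]
eef_rot: [0.348, 3.122, -0.001]
ft_force: [-0.7, -3.1, -0.5]
width: 50.7
gripper_force: 73.8
```

>>> {"api": "jog_arm", "payload": {"motion": [0, 0, -0.002, 0, 0, 0, 1, 0, 0, -0.004, 0, 0, 0, 1, 0, 0, -0.006, 0, 0, 0, 1, 0, 0, -0.006, 0, 0, 0, 1]}}

```text
t: 8.3
tool_pos: [447.4, -187.8, 92.5]
eef_rot: [0.349, 3.121, -0.0]
ft_force: [-3.4, -4.3, 8.0]
width: 50.6
gripper_force: 74.8
```

>>> {"api": "jog_arm", "payload": {"motion": [-0.0007, -0.001, 0, 0, 0, 0, 1, -0.0007, -0.001, 0, 0, 0, -0.04, 1, -0.0007, -0.001, 0, 0, 0, -0.08, 1, -0.0007, -0.001, 0, 0, 0, -0.12, 1, -0.0007, -0.001, 0, 0, 0, -0.16, 1]}}

```text
t: 8.8
tool_pos: [447.3, -188.4, 92.6]
eef_rot: [0.598, 3.082, -0.0]
ft_force: [-1.9, -3.5, 6.0]
width: 50.6
gripper_force: 74.7
```

>>> {"api": "jog_arm", "payload": {"motion": [0, 0, 0, 0, 0, -0.05, 1, 0, 0, 0, 0, 0, -0.1, 1, 0, 0, 0, 0, 0, -0.15, 1, 0, 0, 0, 0, 0, -0.2, 1, 0, 0, 0, 0, 0, -0.2, 1]}}

```text
t: 9.3
tool_pos: [447.3, -188.8, 92.6]
eef_rot: [0.903, 3.007, -0.0]
ft_force: [-2.5, -3.9, 6.4]
width: 50.7
gripper_force: 74.6
```

>>> {"api": "jog_arm", "payload": {"motion": [-0.0005, -0.001, 0, 0, 0, -0.05, 1, -0.0005, -0.001, 0, 0, 0, -0.1, 1, -0.0005, -0.001, 0, 0, 0, -0.15, 1, -0.0005, -0.001, 0, 0, 0, -0.2, 1, -0.0005, -0.001, 0, 0, 0, -0.2, 1]}}

```text
t: 9.8
tool_pos: [447.0, -189.3, 92.6]
eef_rot: [1.198, 2.902, 0.001]
ft_force: [-2.1, -1.5, 6.5]
width: 50.7
gripper_force: 74.7
```

>>> {"api": "jog_arm", "payload": {"motion": [0, 0, 0, 0, 0, -0.05, 1, 0, 0, 0, 0, 0, -0.1, 1, 0, 0, 0, 0, 0, -0.15, 1, 0, 0, 0, 0, 0, -0.2, 1, 0, 0, 0, 0, 0, -0.2, 1]}}

```text
t: 10.3
tool_pos: [446.3, -188.3, 91.7]
eef_rot: [1.481, 2.77, 0.001]
ft_force: [0.6, -0.6, -1.3]
width: 50.7
gripper_force: 73.7
```

>>> {"api": "jog_arm", "payload": {"motion": [0, 0, -0.001, 0, 0, 0, 1, 0, 0, -0.002, 0, 0, 0, 1, 0, 0, -0.003, 0, 0, 0, 1, 0, 0, -0.004, 0, 0, 0, 1, 0, 0, -0.004, 0, 0, 0, 1]}}

```text
t: 10.8
tool_pos: [447.6, -189.8, 89.5]
eef_rot: [1.481, 2.767, 0.003]
ft_force: [-2.1, 0.1, 16.5]
width: 50.7
gripper_force: 75.6
```

```bash
python3 - <<'E'
from m import *
F=[];
for i in range(3):
    get_image("top");o=observe();F.append(np.r_[o["tool_pos"],o["ft_force"],np.array(o["torque"])*100])
print(np.mean(F,0),o["joint_pos"][6],o["t"])
E
```

```text
[ 447.5 -189.7   89.5   -2.1    0.1   16.8   -7.    67.5  -51.9] 1.1891503491118514 11.0
```

>>> {"api": "jog_arm", "payload": {"motion": [0, 0, 0.002, 0, 0, 0, 1, 0, 0, 0.002, 0, 0, -0.03, 1, 0, 0, 0.002, 0, 0, -0.06, 1, 0, 0, 0.002, 0, 0, -0.06, 1]}}

```text
t: 11.4
tool_pos: [445.8, -188.8, 89.5]
eef_rot: [-1.564, -2.724, 0.0]
ft_force: [1.4, -1.1, -2.4]
width: 50.7
gripper_force: 75.0
```

```bash
python3 - <<'E'
from m import *
F=[];
for i in range(3):
    get_image("top");o=observe();F.append(np.r_[o["tool_pos"],o["ft_force"],np.array(o["torque"])*100])
print(np.mean(F,0),o["joint_pos"][6],o["t"])
E
```

```text
[ 445.8 -188.9   89.6    1.9    0.4   -3.1   -6.4  -48.7   -1.8] 1.1360928434168511 11.6
```

>>> {"api": "jog_arm", "payload": {"motion": [0, 0, -0.001, 0, 0, 0, 1, 0, 0, -0.002, 0, 0, 0, 1, 0, 0, -0.003, 0, 0, 0, 1, 0, 0, -0.003, 0, 0, 0, 1]}}

```text
t: 12.0
tool_pos: [445.5, -189.1, 86.6]
eef_rot: [-1.564, -2.725, 0.0]
ft_force: [1.1, -0.7, -4.0]
width: 50.9
gripper_force: 74.8
```

```bash
python3 - <<'E'
from m import *
F=[];
for i in range(3):
    get_image("top");o=observe();F.append(np.r_[o["tool_pos"],o["ft_force"],np.array(o["torque"])*100])
print(np.mean(F,0),o["joint_pos"][6],o["t"])
E
```

```text
[ 445.5 -189.    86.6    1.4   -0.9   -4.3  -31.6  -32.4   -4.3] 1.140431024032032 12.2
```

>>> {"api": "jog_arm", "payload": {"motion": [0, 0, -0.001, 0, 0, 0, 1, 0, 0, -0.002, 0, 0, 0, 1, 0, 0, -0.003, 0, 0, 0, 1, 0, 0, -0.004, 0, 0, 0, 1, 0, 0, -0.005, 0, 0, 0, 1]}}

```text
t: 12.7
tool_pos: [446.1, -189.6, 82.1]
eef_rot: [1.564, 2.724, 0.0]
ft_force: [0.4, -2.5, 4.7]
width: 50.3
gripper_force: 75.7
```

>>> {"api": "jog_arm", "payload": {"motion": [0, 0, -0.001, 0, 0, 0, 1, 0, 0, -0.002, 0, 0, 0, 1, 0, 0, -0.003, 0, 0, 0, 1, 0, 0, -0.004, 0, 0, 0, 1, 0, 0, -0.004, 0, 0, 0, 1]}}

```text
t: 13.2
tool_pos: [446.1, -189.6, 78.0]
eef_rot: [1.563, 2.724, -0.0]
ft_force: [-0.5, -3.2, 4.8]
width: 50.5
gripper_force: 75.8
```

```bash
python3 - <<'E'
from m import *
F=[];
for i in range(3):
    get_image("top");o=observe();F.append(np.r_[o["tool_pos"],o["ft_force"],np.array(o["torque"])*100])
print(np.mean(F,0),o["joint_pos"][6],o["t"])
E
```

```text
[ 446.1 -189.5   78.    -0.2   -3.3    4.8  -77.6    4.3   -4.4] 1.154309606157545 13.4
```

>>> {"api": "jog_arm", "payload": {"motion": [0, -0.0007, -0.001, 0, 0, 0, 1, 0, -0.0007, -0.002, 0, 0, 0, 1, 0, -0.0007, -0.003, 0, 0, 0, 1, 0, -0.0007, -0.003, 0, 0, 0, 1]}}

```text
t: 13.8
tool_pos: [446.3, -189.6, 76.7]
eef_rot: [-1.564, -2.724, -0.004]
ft_force: [-6.2, 0.4, 32.8]
width: 50.8
gripper_force: 78.9
```

```bash
python3 - <<'E'
from m import *
F=[];
for i in range(3):
    im=get_image("side");o=observe();F.append(np.r_[o["tool_pos"],o["ft_force"],np.array(o["torque"])*100])
print(np.mean(F,0),o["eef_rot"],o["t"])
s=cv2.resize(im["frame"][125:230,320:460],(800,600),interpolation=cv2.INTER_CUBIC)
cv2.imwrite("pics/home.png",s[:,:,::-1])
E
```

```text
[ 446.3 -189.7   76.7   -7.5    1.5   31.4   31.1  177.8   -1.5] [1.6 2.7 0. ] 14.0
```

View pics/home.png

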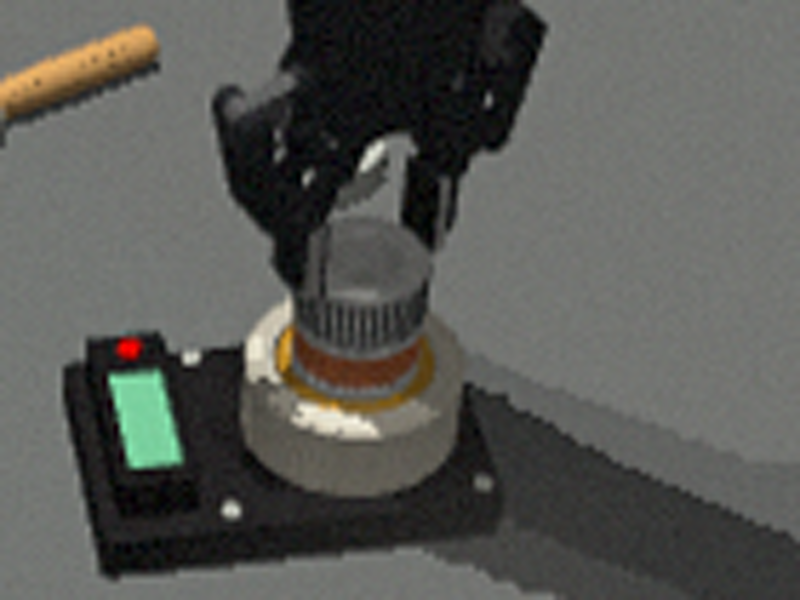

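The coil sits flush on the rim at TCP z 76.7 mm, where 76.8 was expected, and it's against the rigid stop. I'll ease the push and the side load.

>>> {"api": "jog_arm", "payload": {"motion": [-0.0006, 0, 0.0008, 0, 0, 0, 1, -0.0006, 0, 0.0008, 0, 0, 0, 1, -0.0006, 0, 0.0008, 0, 0, 0, 1]}}

```text
t: 14.3
tool_pos: [446.2, -189.7, 76.8]
eef_rot: [1.563, 2.724, 0.003]
ft_force: [-2.9, -0.2, 18.8]
width: 51.0
gripper_force: 77.3
```

```bash
python3 - <<'E'
from m import *
F=[];
for i in range(5):
    im=get_image("side");o=observe();F.append(np.r_[o["tool_pos"],o["ft_force"],np.array(o["torque"])*100])
F=np.array(F);print(F.mean(0),F.std(0)[:6],o["eef_rot"],o["width"],o["t"])
print(np.degrees(np.arccos(-cv2.Rodrigues(np.array(o["eef_rot"]))[0][2,2])))
E
```

```text
[ 446.2 -189.7   76.8   -2.4    0.2   18.9   -2.2   66.7   -4.8] [0.  0.  0.  0.5 0.3 0.5] [1.6 2.7 0. ] 50.55049943242884 14.6
0.117867228453876
```

```bash
python3 -c "from station import *;print(hand_in())"
```

```text
the job is handed in; nothing more can be done
None
```

I handed the job in with the coil keyed over the pin and pressed fully home on the gauge stand. The arm is still holding it there with about 19 N on the tool and the gripper 0.1° from vertical. It took 14.6 s, and I moved nothing else on the table.

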